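# Sort unmarked clamping weights by heft

### The job

The three wooden clamping weights on the bench look alike but have different cores, so only lifting tells them apart: sort them by mass, under 350 g into the green tray, 350 to 550 g into the yellow tray and over 550 g into the red tray (a weight within 40 g of a limit may go to either side). Set each one down upright on the floor of its tray without dropping it, and leave the other things on the bench where they are.

Things in the scene. Friction and masses are not known exactly. Their poses are not given: they have to be found in the camera images.
- weight_a_center (a point): One of three look-alike turned dark-wood weights, standing; the letter means nothing. 82 mm tall: base 56 across, 36 high; neck 24 across; grip knob 36 across, from 46 to 82 above the underside. Point: on the axis, half-way up (41); mid-knob is 23 above it; z up. Hidden mass, drawn independently each time, about 130 to 780 g: several may share a class.
- weight_b_center (a point): One of three look-alike turned dark-wood weights, standing; the letter means nothing. 82 mm tall: base 56 across, 36 high; neck 24 across; grip knob 36 across, from 46 to 82 above the underside. Point: on the axis, half-way up (41); mid-knob is 23 above it; z up. Hidden mass, drawn independently each time, about 130 to 780 g: several may share a class.
- weight_c_center (a point): One of three look-alike turned dark-wood weights, standing; the letter means nothing. 82 mm tall: base 56 across, 36 high; neck 24 across; grip knob 36 across, from 46 to 82 above the underside. Point: on the axis, half-way up (41); mid-knob is 23 above it; z up. Hidden mass, drawn independently each time, about 130 to 780 g: several may share a class.
- tray_green: Fixed shallow green plastic tray for weights under 350 g (hollow). Outside 215 (its x) x 88 (its y) x 22 high, walls and floor 5 thick; origin at the centre of its underside, so the inner floor is 5 above it. Holds three weights in a row along its x (66 apart: at -66, 0, +66).
- tray_yellow: Fixed shallow yellow plastic tray for weights 350 to 550 g (solid). Outside 215 (its x) x 88 (its y) x 22 high, walls and floor 5 thick; origin at the centre of its underside, so the inner floor is 5 above it. Holds three weights in a row along its x (66 apart: at -66, 0, +66).
- tray_red: Fixed shallow red plastic tray for weights over 550 g (steel core). Outside 215 (its x) x 88 (its y) x 22 high, walls and floor 5 thick; origin at the centre of its underside, so the inner floor is 5 above it. Holds three weights in a row along its x (66 apart: at -66, 0, +66).
- stick_center (a point): Bystander: loose pale pine stick, 150 x 20 x 20, lying (mm); the point is its centre. Not part of the job.
- tape_center (a point): Bystander: yellow and black tape measure, 70 x 36 x 60 high, standing (mm); the point is its centre. Not part of the job.
- glue_center (a point): Bystander: white glue bottle with an orange cap, 64 across, 170 tall (mm); the point is its centre. Not part of the job.
- offcut_center (a point): Bystander: pale wood offcut, 45 x 70 x 35 high (mm); the point is its centre. Not part of the job.
- clamp_center (a point): Bystander: F-clamp lying flat, steel bar 300 long, black jaws reaching about 100 to one side, red handle; under 30 high (mm); the point is the middle of the bar. Not part of the job.
- square_center (a point): Bystander: try square lying flat, 150 x 100, under 20 high (mm); the point is the middle of the wooden stock. Not part of the job.
Things that resemble listed ones, but are neither listed nor needed, are in the scene too. What is shaped like the part that bears weight_b_center but orange or turquoise is not meant.

How it is judged:
By the outcome, as a careful person would: the job done as asked, in the order asked, and still so for the second after the job is handed in, with the robot touching nothing.
It also fails if it takes over 67 s, if anything falls off the work surface, if the arm or the gripper's body presses on something with over 40 N, if the wrist force passes 120 N, or if a joint passes its speed limit or range.

### The arm

A 6-joint arm with a two-finger parallel gripper is mounted at the origin on the work surface. World frame = base frame: x ahead of the robot, y to its left, z up, the work surface at z = 0. Lengths are in mm, angles in degrees, forces in N, time in s.
With the tool pointing down it reaches from about 300 to 850 mm from the base axis. Payload 4.2 kg.
Tool frame: the origin (TCP) lies between the finger pads; the fingertips stand 19 mm ahead of it and the grasp point (between the pads) is the TCP; z points along the fingers, x is the direction in which the jaws open and shut, and the axes are right-handed (so a half turn about z gives the same grasp; the last joint's range is limited). The gripper opens to 91 mm and grips with 3 to 60 N. Pads are 32 mm wide; open, the fingers measure 118 mm over their backs; the gripper's body (76 mm by 178 mm) begins 60 mm behind the grasp point.
Start: joints at [-1.146, 18.312, 89.639, -0, 72.044, -1.146], TCP at [575.017, 0, 202.376] pointing down, gripper open.
Joint ranges: [-177.97, 177.97], [-48.28, 115.42], [12.27, 149.76], [-77.06, 257.06], [2.81, 150.46], [-146.56, 146.56]. Speed limits (degrees/s): [147.25, 147.25, 180, 180, 180, 180].

### API

Orientations are given as [roll, pitch, yaw] about the fixed x, y, z axes, in that order (R = Rz(yaw) Ry(pitch) Rx(roll)).
In Python, from workcell import sensors, grab_frame, env gives the robot as it stands.
- The arm moves only by the tool servo_tool, never from a script. Its argument "motion" is one flat list of numbers, 7 for each row, row after row: the shift along the world's x, y, z in mm, then the turn, a rotation vector about the world's x, y, z in rad, then the opening in per cent of the stroke, from 0 (shut) to 100 (fully open). In form: [x, y, z, rx, ry, rz, grip, x, y, z, rx, ry, rz, grip, ...]. A call has 1 to 10 rows; each row shifts and turns the commanded pose from where the row before left it; what a row does not reach is not made up. A row lasts 1/12 s, in which the tool goes at most 41.7 mm and 7.16 degrees, less where a joint would pass 70% of its speed; a pose out of reach is approached as far as the arm can. A call with a gripper value outside its range is refused whole. The fingers move at their own pace and stop on an object; "newtons" is the grip in N (left out, the last holds). Time passes only in rows, so rows that do not move let the fingers close. It gives the time, the measured TCP pose, the force and the opening at its end, in the units of the state.
- sensors.state(): the state, without advancing time (a new reading comes with each control period).
- grab_frame(name): name is "scene" or "side" or "wrist"; returns a dict with "image" (400x640x3 uint8, red, green, blue), "depth" (400x640 float32, mm along the optical axis (not along the pixel's ray), 0 where there is no reading), "fx", "fy", "cx", "cy" (pixels), "dist_coeffs" ([k1, k2, p1, p2, k3] as OpenCV has them; the pictures are not rectified), "extrinsics" (4x4, takes a point from camera to world coordinates); the wrist camera has in their place "T_tool_cam" (4x4, takes a point from camera to tool coordinates, whose origin is the TCP and whose axes are the tool frame's). Camera axes: x right, y up, looking along -z (the intrinsics and any distortion apply to the point x, -y, -z); pixel columns grow to the right and rows downward; lengths in mm; the calibration is good to about 2 mm. A picture is of the moment at which its call begins: read the wrist's pose just before it.
- env.job_done(): hands the job in, once; it reports no verdict.
The state is a dict: "time_s": time; "qpos": joint angles; "qvel": joint speeds; "effort": joint torques, N m; "ee_pos": TCP position; "ee_rot": TCP orientation; "force": force on the tool from outside, world axes, zero at the start; "torque": the same for the moment, N m; "gripper_width": finger opening in mm.
Only numpy, scipy, OpenCV 4.12 (cv2) and the standard library are available. Lean on these libraries where they do the work, as an engineer would, in place of code of your own. Each camera call takes 0.05 s, during which the arm holds its last target.

## Working session

There is one attempt and no reset: what is moved stays moved. The work goes in short steps, Python scripts to look and compute and a tool call to move; the robot and the scene stay as the last step left them, time stands still between calls to the robot, and variables do not carry over. Pictures are saved under pics/ and viewed, and the job is handed in when it is done.

Besides the shell and the picture viewer there is one more tool, called by a JSON object that holds its "name" and its "arguments". servo_tool: Moves the arm, as the interface text tells. Its arguments: {"type":"object","properties":{"motion":{"type":"array"},"newtons":{"type":"number"}},"required":["motion"]}

```bash
mkdir -p pics; ls; python3 - <<'E'
from workcell import sensors, grab_frame
import cv2,pickle
s=sensors.state();print(s)
for n in ["scene","side","wrist"]:
    f=grab_frame(n);pickle.dump(f,open(f"{n}0.pkl","wb"));cv2.imwrite(f"pics/{n}0.png",f["image"][:,:,::-1])
    print(n,f["fx"],f["cx"],f["dist_coeffs"],f.get("extrinsics",f.get("T_tool_cam")))
E
```

```text
pics
{'time_s': 0.0, 'qpos': array([-1.14450657e+00,  1.83511650e+01,  8.97060905e+01, -8.56446259e-04,
        7.20428565e+01, -1.14570357e+00]), 'qvel': array([-0.00430791,  0.00611214,  0.00725055, -0.05956572, -0.05041366,
        0.08455027]), 'effort': array([-5.01459035e-04, -4.12465632e+01, -2.31973493e+01,  7.28826877e-02,
        4.58198413e-02, -1.41870069e-04]), 'ee_pos': array([5.74481086e+02, 2.03352094e-02, 2.01527202e+02]), 'ee_rot': array([-1.79998812e+02,  1.00108324e-01,  1.46280070e-03]), 'force': array([0.53084241, 0.26670995, 0.48727791]), 'torque': array([ 0.02437699, -0.00485442, -0.02553523]), 'gripper_width': 91.24934118387061}
scene 474.52769769239785 321.05944421933646 [0.03150279 0.         0.         0.         0.        ] [[ 2.88658127e-01 -8.28892045e-01  4.79181034e-01  1.35796785e+03]
 [ 9.57426372e-01  2.48151159e-01 -1.47498287e-01 -2.14924862e+02]
 [ 3.35082756e-03  5.01357138e-01  8.65233952e-01  1.50937449e+03]
 [ 0.00000000e+00  0.00000000e+00  0.00000000e+00  1.00000000e+00]]
side 478.8620114976948 318.6932332607176 [-0.07951429  0.          0.          0.          0.        ] [[-9.32362036e-01  2.04332398e-01 -2.98243700e-01  1.00748619e+02]
 [-3.61234250e-01 -4.93405980e-01  7.91239759e-01  1.22859308e+03]
 [ 1.45206923e-02  8.45457752e-01  5.33844865e-01  8.79048651e+02]
 [ 0.00000000e+00  0.00000000e+00  0.00000000e+00  1.00000000e+00]]
wrist 287.5067543877767 319.0126714185856 [-0.02349808  0.          0.          0.          0.        ] [[ 9.99999982e-01 -1.85017312e-04  5.06645586e-05 -1.42422357e+00]
 [-1.66744166e-04 -9.68946845e-01 -2.47269052e-01 -6.85823527e+01]
 [ 9.48403194e-05  2.47269039e-01 -9.68946858e-01 -1.82604999e+02]
 [ 0.00000000e+00  0.00000000e+00  0.00000000e+00  1.00000000e+00]]
```

View pics/scene0.png

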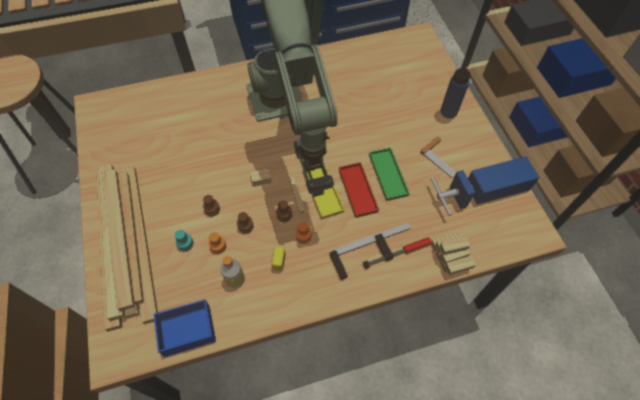

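View pics/side0.png

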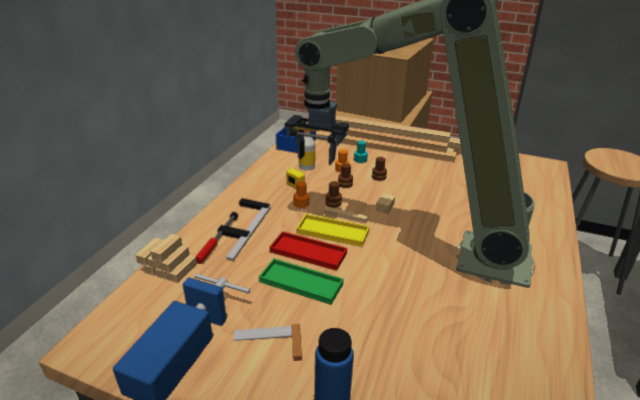

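View pics/wrist0.png

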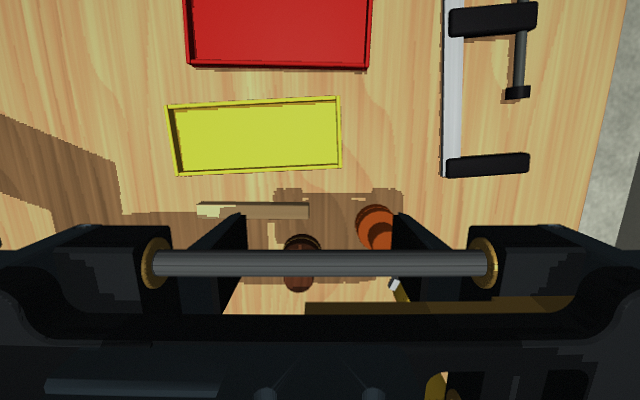

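The scene view shows three dark-brown weights near (210,204), (245,221) and (284,210). The look-alikes are orange at (217,241) and (303,231), and turquoise at (183,239). The trays are yellow (325,197), red (358,190) and green (389,174). I'll confirm with an enlarged crop and take depth measurements.

```bash
cat > h.py <<'E'
import numpy as np,cv2
def cloud(f,T=None):
    E=f["extrinsics"] if T is None else T
    K=np.array([[f["fx"],0,f["cx"]],[0,f["fy"],f["cy"]],[0,0,1]])
    v,u=np.mgrid[:400,:640]
    p=cv2.undistortPoints(np.stack([u,v],-1).reshape(-1,1,2).astype(float),K,np.array(f["dist_coeffs"])).reshape(400,640,2)
    d=f["depth"].astype(float)
    c=np.stack([p[...,0]*d,-p[...,1]*d,-d],-1)
    w=c@E[:3,:3].T+E[:3,3]; w[d<=0]=np.nan
    return w
E
python3 - <<'E'
from h import *
import pickle
for n,(x0,y0,x1,y1) in dict(scene=(170,140,430,280),side=(250,130,430,310)).items():
    f=pickle.load(open(n+"0.pkl","rb"));im=f["image"][:,:,::-1]
    cv2.imwrite(f"pics/{n}0c.png",cv2.resize(im[y0:y1,x0:x1],None,fx=3,fy=3,interpolation=cv2.INTER_CUBIC))
    w=cloud(f);i=im[...,::-1].astype(int);hsv=cv2.cvtColor(f["image"],cv2.COLOR_RGB2HSV).astype(int)
    H,S,V=hsv[...,0],hsv[...,1],hsv[...,2]
    ok=np.isfinite(w[...,0])&(w[...,2]>6)
    table=np.isfinite(w[...,0])&(abs(w[...,2])<8); print(n,"table z",np.median(w[table][:,2]))
    reg=(w[...,0]>250)&(w[...,0]<950)&(abs(w[...,1])<700)
    ms={'brown':((H<14)|(H>172))&(S>90)&(V<110)&(w[...,2]>15),'yellow':(H>24)&(H<34)&(S>120)&(w[...,2]<40),'red':((H<5)|(H>174))&(S>150)&(w[...,2]<40),'green':(H>45)&(H<80)&(S>100)&(w[...,2]<40)}
    for k,m in ms.items():
        m=m&reg
        N,L,st,c=cv2.connectedComponentsWithStats(m.astype(np.uint8))
        for j in range(1,N):
            if st[j,4]<25: continue
            P=w[L==j]
            r=cv2.minAreaRect(P[:,:2].astype(np.float32))
            print(k,c[j].round(),st[j,4],'mean',P.mean(0).round(),'rect',np.round(r[0]),np.round(r[1]),round(r[2],1),'z',P[:,2].min().round(),P[:,2].max().round())
            top=P[P[:,2]>P[:,2].max()-8]
            if k=='brown': print('   top mid',top.mean(0).round(1))
E
```

```text
scene table z -0.3043751953549645
brown [208. 199.] 50 mean [ 457. -349.   82.] rect [ 456. -350.] [29. 26.] 30.3 z 76.0 91.0
   top mid [ 459.1 -351.2   85.9]
brown [283. 204.] 52 mean [ 552. -104.   81.] rect [ 551. -106.] [24. 32.] 75.6 z 76.0 89.0
   top mid [ 554.9 -102.3   83.4]
brown [213. 208.] 51 mean [ 467. -342.   35.] rect [ 467. -344.] [28. 43.] 19.1 z 27.0 42.0
   top mid [ 468.5 -343.8   37.7]
brown [242. 217.] 58 mean [ 558. -248.   80.] rect [ 559. -250.] [29. 31.] 17.8 z 37.0 89.0
   top mid [ 558.1 -248.6   83.3]
brown [247. 225.] 58 mean [ 570. -242.   36.] rect [ 566. -241.] [26. 50.] 35.6 z 28.0 64.0
   top mid [ 564.4 -228.7   64.3]
brown [303. 232.] 31 mean [666. -65.  64.] rect [664. -65.] [30. 12.] 62.0 z 36.0 75.0
   top mid [667.5 -60.3  72. ]
brown [304. 240.] 29 mean [676. -64.  24.] rect [674. -67.] [45. 13.] 74.9 z 16.0 35.0
   top mid [677.2 -65.6  31.4]
brown [216. 242.] 27 mean [ 617. -353.   62.] rect [ 617. -352.] [ 9. 26.] 16.7 z 44.0 77.0
   top mid [ 617.5 -354.5   70.9]
yellow [317. 173.] 93 mean [413.  60.   4.] rect [410.  59.] [41. 49.] 87.
[... 1017 characters left out ...]
23. 244.] 66 mean [493. 145.  17.] rect [498. 145.] [  8. 135.] 88.5 z 15.0 23.0
   top mid [496.2 144.9  17.9]
brown [206. 254.] 48 mean [789. 323.  19.] rect [787. 310.] [93. 20.] 84.0 z 15.0 25.0
   top mid [789.8 325.6  19.8]
brown [311. 259.] 84 mean [501. 228.  18.] rect [506. 228.] [ 10. 170.] 89.7 z 15.0 22.0
   top mid [500.7 227.6  17.7]
yellow [333. 229.] 906 mean [495.  53.  12.] rect [495.  58.] [216.  93.] 2.9 z 2.0 29.0
red [308. 250.] 1565 mean [525. 183.  12.] rect [526. 185.] [ 95. 215.] 88.6 z 3.0 31.0
red [206. 250.] 217 mean [794. 314.  26.] rect [797. 306.] [22. 99.] 5.4 z 6.0 34.0
green [301. 281.] 2074 mean [492. 315.  12.] rect [493. 318.] [ 94. 215.] 88.2 z 1.0 29.0
```

```bash
sleep 1
```

```text
(no output)
```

View pics/scene0c.png

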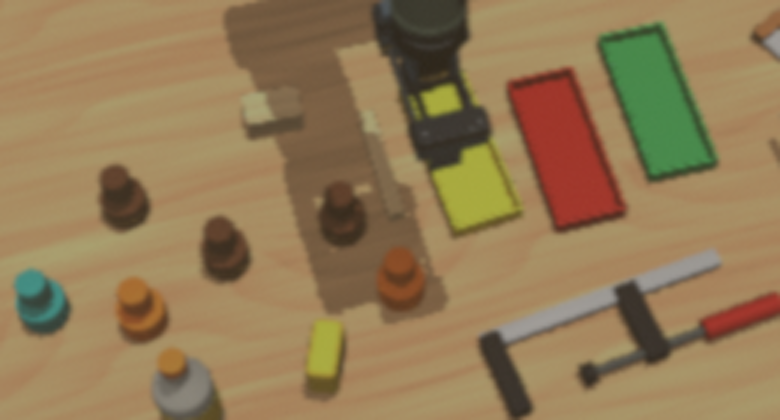

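View pics/side0c.png

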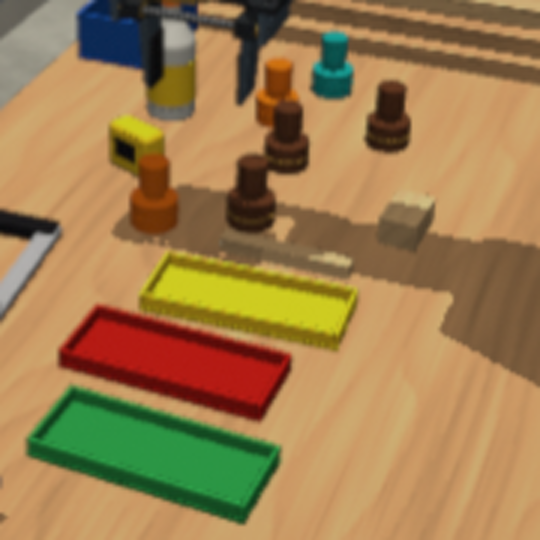

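All three dark ones have gold rings and match the description; none is orange or turquoise. Their positions are about (551,-100), (555,-244) and (455,-346). I'll move over the first and refine with the wrist camera.

{"name": "servo_tool", "arguments": {"motion": [-6,-25,0,0,0,0,100,-6,-25,0,0,0,0,100,-6,-25,0,0,0,0,100,-6,-25,0,0,0,0,100,0,0,0,0,0,0,100,0,0,0,0,0,0,100], "newtons": 35}}

```text
time_s: 0.65
ee_pos: [550.6, -100.8, 202.1]
ee_rot: [-180.0, 0.0, -0.1]
force: [-0.4, -0.0, -0.2]
gripper_width: 91.1
```

```bash
cat >> h.py <<'E'
from scipy.spatial.transform import Rotation as Ro
def toolT(s):
    T=np.eye(4);T[:3,:3]=Ro.from_euler('xyz',s["ee_rot"],degrees=True).as_matrix();T[:3,3]=s["ee_pos"];return T
def force(n=10):
    from workcell import sensors,grab_frame
    a=[]
    for i in range(n):
        a.append(sensors.state()["force"]);grab_frame("side")
    a=np.array(a);print('force',a.mean(0).round(2),'sd',a.std(0).round(2),'pos',sensors.state()["ee_pos"].round(1),sensors.state()["ee_rot"].round(2),sensors.state()["time_s"],'w',round(sensors.state()["gripper_width"],1))
def wrist(name):
    from workcell import sensors,grab_frame
    s=sensors.state();f=grab_frame("wrist");cv2.imwrite(f"pics/{name}.png",f["image"][:,:,::-1])
    return f,cloud(f,toolT(s)@f["T_tool_cam"]),s
def browns(f,w):
    hsv=cv2.cvtColor(f["image"],cv2.COLOR_RGB2HSV).astype(int);H,S,V=hsv[...,0],hsv[...,1],hsv[...,2]
    m=((H<14)|(H>172))&(S>90)&(V<110)&(w[...,2]>70)&(w[...,2]<95)
    N,L,st,c=cv2.connectedComponentsWithStats(m.astype(np.uint8))
    for j in range(1,N):
        if st[j,4]<60: continue
        P=w[L==j];T=P[P[:,2]>76];
        if len(T)<30: continue
        print('brown',c[j].round(),st[j,4],'mid bbox',((T.min(0)+T.max(0))/2).round(1),'ext',(T.max(0)-T.min(0)).round(1),'circ',np.round(cv2.minEnclosingCircle(T[:,:2].astype(np.float32))[0],1))
E
python3 - <<'E'
from h import *
force(6)
f,w,s=wrist("w1");browns(f,w);print(s["ee_pos"])
E
```

```text
force [-0.06  0.15  0.03] sd [0.47 0.54 0.22] pos [551.2 -99.1 202.3] [-1.7999e+02 -0.0000e+00  8.0000e-02] 0.95 w 91.2
brown [401. 153.] 117 mid bbox [642.5 -62.3  78.8] ext [21.4 34.   5.3] circ [648.8 -62.3]
brown [318. 196.] 828 mid bbox [ 548.6 -105.3   80.7] ext [35.1 34.3  8.2] circ [ 548.5 -105.7]
brown [321. 298.] 135 mid bbox [ 551.2 -233.7   79.5] ext [24.4  6.2  6.7] circ [ 551.2 -235.7]
[551.19941238 -99.10184103 202.30203039]
```

View pics/w1.png

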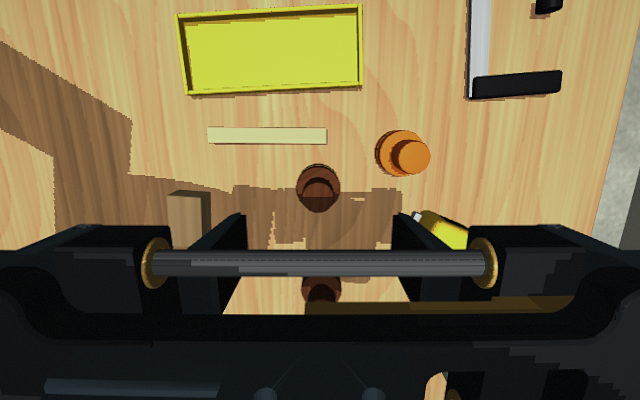

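The wrist view shows weight 1 at (318,196), which puts it at about (549,-104) with clear finger space around it. I'll descend and grip.

{"name": "servo_tool", "arguments": {"motion": [-2,-5,-20,0,0,0,100,0,0,-30,0,0,0,100,0,0,-30,0,0,0,100,0,0,-30,0,0,0,100,0,0,-18,0,0,0,100,0,0,-10,0,0,0,100,0,0,0,0,0,0,100,0,0,0,0,0,0,50,0,0,0,0,0,0,30]}}

```text
time_s: 1.75
ee_pos: [550.3, -105.1, 65.8]
ee_rot: [180.0, -0.2, 0.0]
force: [-0.0, 0.5, 0.8]
gripper_width: 80.8
```

{"name": "servo_tool", "arguments": {"motion": [0,0,0,0,0,0,20,0,0,0,0,0,0,10,0,0,0,0,0,0,10,0,0,0,0,0,0,10,0,0,0,0,0,0,10]}}

```text
time_s: 2.17
ee_pos: [549.2, -105.0, 64.7]
ee_rot: [180.0, -0.0, -0.0]
force: [0.5, 0.3, -0.7]
gripper_width: 47.8
```

```bash
python3 - <<'E'
from h import *
force(3);f,w,s=wrist("w2")
E
```

```text
force [-0.08  0.11 -0.15] sd [0.45 0.11 0.4 ] pos [ 549.2 -105.    64.5] [ 1.8e+02 -4.0e-02 -0.0e+00] 2.3167 w 35.5
```

View pics/w2.png

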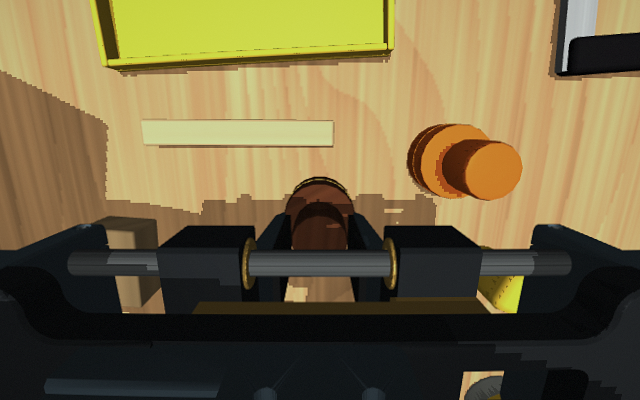

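The pads are closed on the knob at 35.5 mm, seen at (320,225). I'll lift and weigh it.

{"name": "servo_tool", "arguments": {"motion": [0,0,0,0,0,0,10,0,0,0,0,0,0,10,0,0,8,0,0,0,10,0,0,20,0,0,0,10,0,0,30,0,0,0,10,0,0,30,0,0,0,10,0,0,25,0,0,0,10,0,0,12,0,0,0,10,0,0,0,0,0,0,10,0,0,0,0,0,0,10]}}

```text
time_s: 3.2
ee_pos: [548.2, -104.9, 188.9]
ee_rot: [-180.0, 0.1, 0.0]
force: [-0.6, 0.6, -6.1]
gripper_width: 34.5
```

```bash
python3 - <<'E'
from h import *
force(4);force(16)
E
```

```text
force [-0.2   0.37 -5.63] sd [0.32 0.15 0.26] pos [ 547.8 -104.8  187.5] [-179.95    0.23    0.  ] 3.4 w 34.5
force [ 0.03  0.05 -5.47] sd [0.58 0.38 0.42] pos [ 549.  -105.   189.4] [ 1.8e+02 -1.0e-02  0.0e+00] 4.2 w 34.1
```

Weight 1 reads about 5.5 N, or 560 g (±10 g), so it goes in red. That is inside the either-side band, and red is the correct side of it. I'll carry it towards the red tray at height.

{"name": "servo_tool", "arguments": {"motion": [-1,10,0,0,0,0,10,-2,20,1,0,0,0,10,-3,30,2,0,0,0,10,-3,35,2,0,0,0,10,-3,35,2,0,0,0,10,-3,35,2,0,0,0,10,-3,35,2,0,0,0,10,-2,30,0,0,0,0,10,-1,15,0,0,0,0,10,0,5,0,0,0,0,10]}}

```text
time_s: 5.03
ee_pos: [527.2, 148.6, 200.5]
ee_rot: [-179.9, 0.0, 0.2]
force: [-0.0, -0.3, -5.2]
gripper_width: 34.2
```

```bash
cat >> h.py <<'E'
def trays(f,w):
    hsv=cv2.cvtColor(f["image"],cv2.COLOR_RGB2HSV).astype(int);H,S,V=hsv[...,0],hsv[...,1],hsv[...,2]
    for k,m in {'yellow':(H>22)&(H<36)&(S>120),'red':((H<5)|(H>174))&(S>150),'green':(H>45)&(H<80)&(S>100)}.items():
        m=m&(w[...,2]>-10)&(w[...,2]<40)
        m=cv2.morphologyEx(m.astype(np.uint8),cv2.MORPH_OPEN,np.ones((3,3)))
        N,L,st,c=cv2.connectedComponentsWithStats(m)
        for j in range(1,N):
            if st[j,4]<1500: continue
            P=w[L==j];r=cv2.minAreaRect(P[:,:2].astype(np.float32))
            print(k,c[j].round(),st[j,:5],'rect',np.round(r[0],1),np.round(r[1],1),round(r[2],1),'z pct',np.percentile(P[:,2],[5,50,95]).round(1))
E
python3 - <<'E'
from h import *
force(10)
f,w,s=wrist("w3");trays(f,w);print(s["ee_pos"])
E
```

```text
force [-0.04 -0.41 -5.7 ] sd [0.34 0.35 0.47] pos [528.1 144.2 200.4] [ 1.7999e+02 -0.0000e+00 -8.0000e-02] 5.5333 w 34.3
red [548.  47.] [ 532    0   35   95 2486] rect [796.7 304.2] [ 30.4 105.4] 0.3 z pct [12.5 24.9 28.4]
red [317. 149.] [  230   114   176    74 11708] rect [524.6 182.5] [ 87.2 213.7] 88.6 z pct [ 4.1  5.6 22.3]
green [290.  38.] [  194     0   191    82 14539] rect [487.3 313. ] [ 85.4 223.5] 87.9 z pct [ 3.8  5.3 21.7]
[528.10711205 144.21037229 200.38975404]
```

View pics/w3.png

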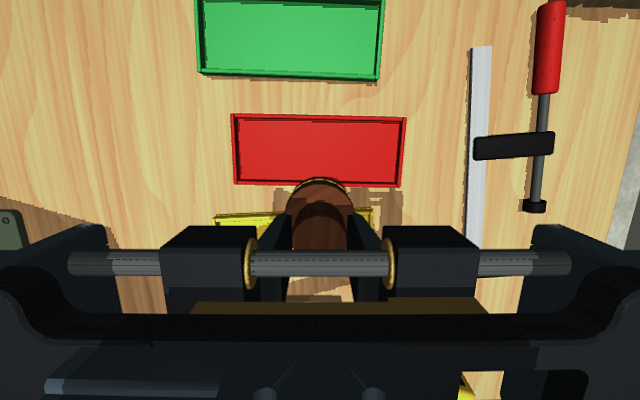

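The red tray is fully visible at (317,149), with its centre at (525.5,182.5). I'll move over it and descend to just above the floor.

{"name": "servo_tool", "arguments": {"motion": [-1,12,0,0,0,0,10,-1,18,0,0,0,0,10,0,8,-5,0,0,0,10,0,0,-20,0,0,0,10,0,0,-30,0,0,0,10,0,0,-30,0,0,0,10,0,0,-22,0,0,0,10,0,0,-12,0,0,0,10,0,0,-5,0,0,0,10,0,0,0,0,0,0,10]}}

```text
time_s: 6.42
ee_pos: [525.2, 183.2, 74.9]
ee_rot: [180.0, 0.1, 0.0]
force: [-0.2, -0.6, -4.8]
gripper_width: 34.3
```

{"name": "servo_tool", "arguments": {"motion": [0,0,-2,0,0,0,10,0,0,-2,0,0,0,10,0,0,-1,0,0,0,10,0,0,0,0,0,0,10,0,0,0,0,0,0,10]}}

```text
time_s: 6.83
ee_pos: [526.3, 183.1, 71.9]
ee_rot: [-180.0, -0.1, -0.0]
force: [0.2, 0.1, -6.0]
gripper_width: 34.7
```

```bash
python3 - <<'E'
from h import *
force(6)
E
```

```text
force [-0.14  0.13 -5.71] sd [0.41 0.26 0.39] pos [526.1 183.   71.5] [-1.7999e+02 -2.0000e-02 -1.0000e-02] 7.1333 w 34.2
```

{"name": "servo_tool", "arguments": {"motion": [0,0,-1,0,0,0,10,0,0,-0.5,0,0,0,10,0,0,-0.5,0,0,0,10,0,0,0,0,0,0,10,0,0,0,0,0,0,10]}}

```text
time_s: 7.55
ee_pos: [526.1, 183.0, 69.5]
ee_rot: [180.0, -0.0, 0.0]
force: [0.1, 0.5, -4.6]
gripper_width: 34.3
```

```bash
python3 - <<'E'
from h import *
force(5)
E
```

```text
force [-0.41 -0.36 -4.32] sd [0.36 0.56 0.29] pos [526.1 183.   69.5] [-1.8e+02 -1.0e-02  0.0e+00] 7.8 w 34.3
```

Contact is starting, since the supported weight has dropped. One more small step, then release.

{"name": "servo_tool", "arguments": {"motion": [0,0,-0.5,0,0,0,10,0,0,0,0,0,0,10,0,0,0,0,0,0,36,0,0,0,0,0,0,45,0,0,0,0,0,0,55,0,0,0,0,0,0,75,0,0,0,0,0,0,100,0,0,0,0,0,0,100,0,0,0,0,0,0,100]}}

```text
time_s: 8.55
ee_pos: [526.1, 183.1, 68.9]
ee_rot: [-180.0, -0.0, -0.0]
force: [0.2, 0.6, 0.1]
gripper_width: 71.5
```

{"name": "servo_tool", "arguments": {"motion": [0,0,8,0,0,0,100,0,0,20,0,0,0,100,0,0,30,0,0,0,100,0,0,40,0,0,0,100,0,0,32,0,0,0,100,0,-10,0,0,0,0,100,0,-25,0,0,0,0,100,0,-40,0,0,0,0,100,2,-40,0,0,0,0,100,3,-40,0,0,0,0,100]}}

```text
time_s: 9.38
ee_pos: [530.5, 26.6, 199.2]
ee_rot: [180.0, -0.0, 0.1]
force: [0.3, 0.3, 0.2]
gripper_width: 91.1
```

{"name": "servo_tool", "arguments": {"motion": [3,-40,0,0,0,0,100,3,-40,0,0,0,0,100,3,-40,0,0,0,0,100,3,-40,0,0,0,0,100,3,-40,0,0,0,0,100,3,-30,0,0,0,0,100,2,-15,0,0,0,0,100,0,0,0,0,0,0,100]}}

```text
time_s: 10.05
ee_pos: [551.0, -220.1, 198.6]
ee_rot: [180.0, -0.0, -0.2]
force: [0.5, 0.3, -0.2]
gripper_width: 91.4
```

```bash
python3 - <<'E'
from h import *
from workcell import grab_frame
force(8)
f,w,s=wrist("w4");browns(f,w);print(s["ee_pos"])
f=grab_frame("scene");cv2.imwrite("pics/s4.png",cv2.resize(f["image"][140:280,170:430,::-1],None,fx=3,fy=3))
E
```

```text
force [ 0.2   0.03 -0.14] sd [0.42 0.28 0.44] pos [ 551.1 -215.7  199.1] [-1.7999e+02 -1.0000e-02  1.0000e-01] 10.45 w 91.0
brown [411.  47.] 152 mid bbox [645.3 -67.6  78.4] ext [25.7 25.2  4.3] circ [646.1 -66.5]
brown [322. 219.] 801 mid bbox [ 553.  -247.6   80.2] ext [35.5 34.2  8.2] circ [ 553.1 -248.1]
brown [240. 299.] 565 mid bbox [ 453.4 -348.1   80.2] ext [31.6 34.8  8.2] circ [ 451.8 -348.2]
brown [359. 293.] 149 mid bbox [ 600.2 -343.6   79.1] ext [33.6 12.3  6.2] circ [ 600.2 -348.7]
[ 551.08167436 -215.74896162  199.10658472]
```

View pics/w4.png

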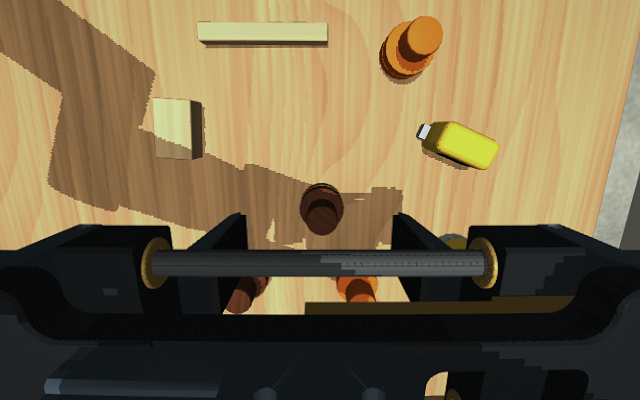

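View pics/s4.png

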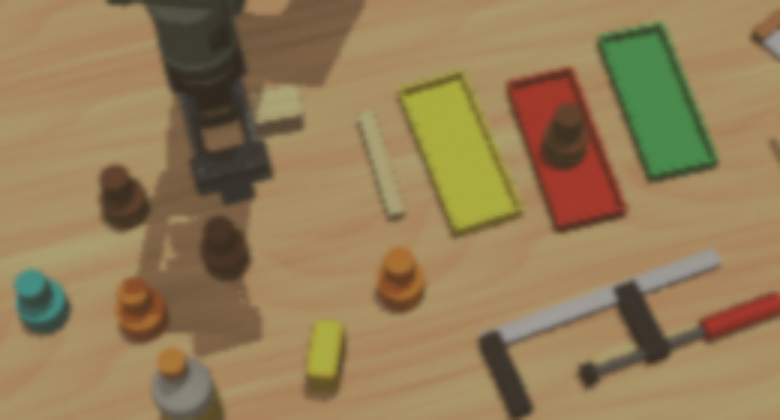

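Weight 1 stands upright in the red tray. Weight 2 is at (322,205) in the wrist view, about (553,-247). I'll check the glue bottle's clearance first.

```bash
python3 - <<'E'
from h import *
import pickle
for n in("scene","side"):
    f=pickle.load(open(n+"0.pkl","rb"));w=cloud(f)
    m=(w[...,2]>95)&(w[...,2]<185)&(w[...,0]>560)&(w[...,0]<900)&(w[...,1]<-150)&(w[...,1]>-500)
    P=w[m];print(n,P.shape,P.min(0).round(),P.max(0).round())
E
```

```text
scene (353, 3) [ 714. -354.   96.] [ 772. -292.  177.]
side (131, 3) [ 708. -336.   95.] [ 747. -284.  164.]
```

The bottle starts at x≥708 and the gripper body reaches about 642, so it's clear.

{"name": "servo_tool", "arguments": {"motion": [1,-15,-5,0,0,0,100,1,-16,-15,0,0,0,100,0,0,-30,0,0,0,100,0,0,-30,0,0,0,100,0,0,-30,0,0,0,100,0,0,-17,0,0,0,100,0,0,-8,0,0,0,100,0,0,0,0,0,0,50,0,0,0,0,0,0,20,0,0,0,0,0,0,10]}}

```text
time_s: 11.38
ee_pos: [554.2, -248.8, 65.4]
ee_rot: [179.9, -0.2, -0.0]
force: [0.8, -0.3, 0.9]
gripper_width: 74.1
```

{"name": "servo_tool", "arguments": {"motion": [0,0,0,0,0,0,10,0,0,0,0,0,0,10,0,0,0,0,0,0,10,0,0,0,0,0,0,10,0,0,0,0,0,0,10,0,0,0,0,0,0,10,0,0,0,0,0,0,10]}}

```text
time_s: 11.97
ee_pos: [553.7, -248.1, 64.2]
ee_rot: [180.0, -0.1, -0.0]
force: [1.7, -0.5, -0.2]
gripper_width: 34.7
```

{"name": "servo_tool", "arguments": {"motion": [0,0,0,0,0,0,10,0,0,8,0,0,0,10,0,0,20,0,0,0,10,0,0,30,0,0,0,10,0,0,35,0,0,0,10,0,0,28,0,0,0,10,0,0,12,0,0,0,10,0,0,0,0,0,0,10,0,0,0,0,0,0,10]}}

```text
time_s: 12.72
ee_pos: [552.1, -247.7, 196.2]
ee_rot: [-180.0, 0.1, -0.0]
force: [0.2, 0.4, -6.2]
gripper_width: 34.3
```

```bash
python3 - <<'E'
from h import *
force(20)
E
```

```text
force [-0.06  0.06 -5.59] sd [0.43 0.53 0.58] pos [ 553.  -248.   196.9] [ 1.8e+02 -1.0e-02 -0.0e+00] 13.7167 w 34.0
```

Weight 2 reads about 5.6 N, or 570 g, so it also goes in red, in the slot next to the first at +66 (about (591.5,181)). I'll re-weigh over the tray.

{"name": "servo_tool", "arguments": {"motion": [1,10,1,0,0,0,10,2,25,1,0,0,0,10,3,37,1,0,0,0,10,3,38,1,0,0,0,10,3,38,1,0,0,0,10,3,38,0,0,0,0,10,3,38,0,0,0,0,10,3,38,0,0,0,0,10,3,38,0,0,0,0,10,3,38,0,0,0,0,10]}}

```text
time_s: 14.55
ee_pos: [579.5, 92.6, 202.2]
ee_rot: [-180.0, -0.0, 0.0]
force: [0.9, 0.1, -6.6]
gripper_width: 34.3
```

{"name": "servo_tool", "arguments": {"motion": [3,36,0,0,0,0,10,3,25,0,0,0,0,10,2,12,0,0,0,0,10,0,3,0,0,0,0,10,0,0,0,0,0,0,10]}}

```text
time_s: 14.97
ee_pos: [587.6, 166.4, 201.7]
ee_rot: [179.9, 0.0, 0.1]
force: [0.1, -0.5, -5.9]
gripper_width: 34.7
```

```bash
python3 - <<'E'
from h import *
force(20)
f,w,s=wrist("w5");trays(f,w);browns(f,w);print(s["ee_pos"])
E
```

```text
force [-0.11 -0.11 -5.76] sd [0.46 0.46 0.62] pos [588.  166.1 201.9] [ 1.8e+02 -0.0e+00  1.0e-02] 15.9667 w 34.0
red [496.  67.] [ 482   21   30   92 2261] rect [797.8 302.2] [26.9 99.2] 6.2 z pct [14.  25.5 28.3]
red [263. 162.] [ 184  132  172   70 8222] rect [524.7 182.7] [ 87.1 213.5] 88.8 z pct [ 4.2  5.7 22.5]
green [238.  55.] [  144    12   188    89 15024] rect [486.1 318. ] [ 95.3 227.7] 87.5 z pct [ 3.8  5.4 22.2]
brown [262. 177.] 802 mid bbox [525.7 182.2  82.9] ext [35.  35.3 13.7] circ [525.1 181.8]
[587.9839989  166.06903503 201.86470676]
```

View pics/w5.png

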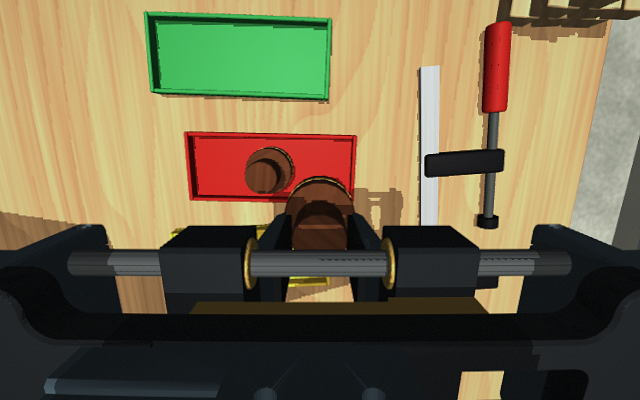

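The re-weigh gives 5.76 N (about 580 g), so red stands. Weight 1 is centred at (525,182). I'll descend into the +66 slot.

{"name": "servo_tool", "arguments": {"motion": [2,7,0,0,0,0,10,2,8,-5,0,0,0,10,0,0,-15,0,0,0,10,0,0,-30,0,0,0,10,0,0,-30,0,0,0,10,0,0,-28,0,0,0,10,0,0,-14,0,0,0,10,0,0,-6,0,0,0,10,0,0,-2,0,0,0,10,0,0,0,0,0,0,10]}}

```text
time_s: 16.85
ee_pos: [592.6, 181.7, 72.0]
ee_rot: [-180.0, -0.1, 0.0]
force: [0.6, -0.4, -5.5]
gripper_width: 34.7
```

{"name": "servo_tool", "arguments": {"motion": [0,0,-1,0,0,0,10,0,0,-1,0,0,0,10,0,0,0,0,0,0,10,0,0,0,0,0,0,10]}}

```text
time_s: 17.18
ee_pos: [592.4, 181.1, 70.7]
ee_rot: [-180.0, -0.1, -0.0]
force: [-0.6, 0.2, -6.4]
gripper_width: 34.2
```

```bash
python3 - <<'E'
from h import *
force(6)
E
```

```text
force [-0.35  0.1  -5.75] sd [0.24 0.41 0.32] pos [592.1 181.   70. ] [-1.8e+02 -2.0e-02 -0.0e+00] 17.4833 w 34.4
```

{"name": "servo_tool", "arguments": {"motion": [0,0,-0.5,0,0,0,10,0,0,-0.5,0,0,0,10,0,0,0,0,0,0,10,0,0,0,0,0,0,10,0,0,0,0,0,0,10]}}

```text
time_s: 17.9
ee_pos: [592.2, 181.1, 69.1]
ee_rot: [-180.0, -0.0, -0.0]
force: [0.6, 0.4, -2.7]
gripper_width: 34.4
```

```bash
python3 - <<'E'
from h import *
force(5)
E
```

```text
force [ 0.29 -0.09 -2.87] sd [0.42 0.62 0.56] pos [592.2 181.1  69.1] [-1.7999e+02 -4.0000e-02 -0.0000e+00] 18.15 w 34.4
```

It is in contact. I'll release with a limited opening because of the neighbouring knob, rise, then go to weight 3.

{"name": "servo_tool", "arguments": {"motion": [0,0,-0.3,0,0,0,10,0,0,0,0,0,0,38,0,0,0,0,0,0,45,0,0,0,0,0,0,50,0,0,0,0,0,0,50,0,0,0,0,0,0,50,0,0,8,0,0,0,50,0,0,20,0,0,0,50,0,0,30,0,0,0,50,0,0,40,0,0,0,50]}}

```text
time_s: 18.98
ee_pos: [590.3, 180.5, 165.6]
ee_rot: [179.9, 0.3, 0.0]
force: [0.2, 0.2, 0.4]
gripper_width: 45.7
```

{"name": "servo_tool", "arguments": {"motion": [0,0,30,0,0,0,100,-2,-10,2,0,0,0,100,-7,-27,0,0,0,0,100,-9,-38,0,0,0,0,100,-9,-38,0,0,0,0,100,-9,-38,0,0,0,0,100,-9,-38,0,0,0,0,100,-9,-38,0,0,0,0,100,-9,-38,0,0,0,0,100,-9,-38,0,0,0,0,100]}}

```text
time_s: 19.82
ee_pos: [519.1, -123.8, 199.0]
ee_rot: [180.0, -0.0, 0.0]
force: [0.3, 0.1, 1.0]
gripper_width: 90.9
```

{"name": "servo_tool", "arguments": {"motion": [-10,-38,0,0,0,0,100,-10,-38,0,0,0,0,100,-10,-38,0,0,0,0,100,-10,-38,0,0,0,0,100,-10,-25,0,0,0,0,100,-10,-12,0,0,0,0,100,-6,0,0,0,0,0,100,0,0,0,0,0,0,100]}}

```text
time_s: 20.48
ee_pos: [452.6, -311.0, 198.6]
ee_rot: [-179.9, 0.0, -0.1]
force: [0.2, 1.5, -0.1]
gripper_width: 91.6
```

```bash
python3 - <<'E'
from h import *
from workcell import grab_frame
force(8)
f,w,s=wrist("w6");browns(f,w);print(s["ee_pos"])
f=grab_frame("scene");cv2.imwrite("pics/s6.png",cv2.resize(f["image"][140:280,170:430,::-1],None,fx=3,fy=3))
E
```

```text
force [ 0.25  0.21 -0.07] sd [0.31 0.65 0.21] pos [ 454.5 -310.3  198.6] [ 1.8e+02 -2.0e-02  8.0e-02] 20.8833 w 90.9
brown [317. 225.] 797 mid bbox [ 451.5 -349.3   80.2] ext [34.5 34.9  8.4] circ [ 451.3 -349.4]
brown [440. 223.] 139 mid bbox [ 594.7 -349.8   79. ] ext [22.8 24.   5.6] circ [ 595.6 -350.2]
[ 454.52854497 -310.31153286  198.63032635]
```

View pics/w6.png

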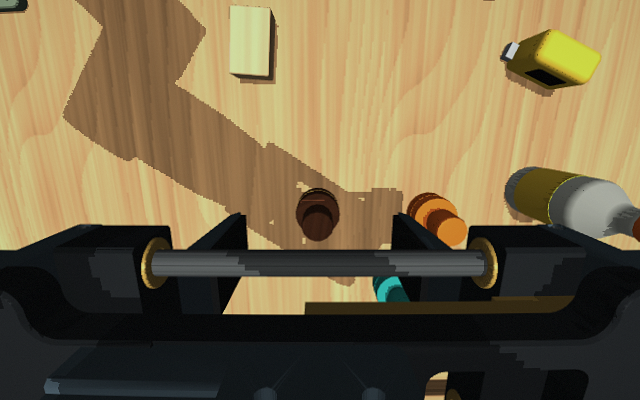

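View pics/s6.png

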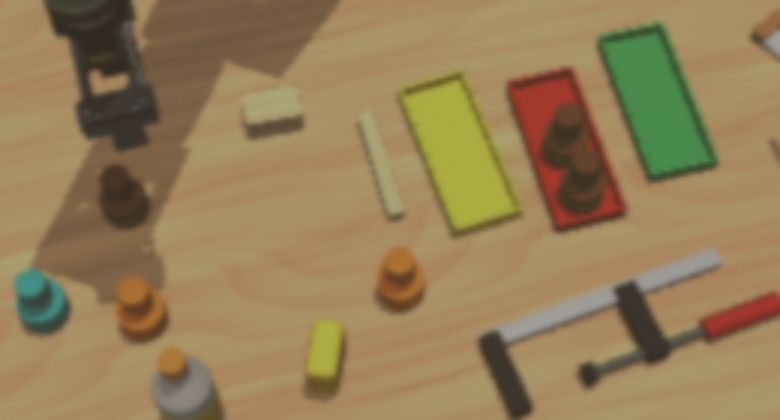

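Both placed weights stand upright in red, at (567,135) and (580,180) in the crop. Weight 3 is at (317,215) in the wrist view, about (451.5,-349). I'll grip it.

{"name": "servo_tool", "arguments": {"motion": [-1,-15,0,0,0,0,100,-2,-24,-15,0,0,0,100,0,0,-30,0,0,0,100,0,0,-35,0,0,0,100,0,0,-30,0,0,0,100,0,0,-17,0,0,0,100,0,0,-7,0,0,0,100,0,0,0,0,0,0,100,0,0,0,0,0,0,20,0,0,0,0,0,0,10]}}

```text
time_s: 21.82
ee_pos: [452.1, -351.1, 66.1]
ee_rot: [179.9, -0.2, -0.0]
force: [-0.5, -0.4, 0.7]
gripper_width: 80.5
```

{"name": "servo_tool", "arguments": {"motion": [0,0,0,0,0,0,10,0,0,0,0,0,0,10,0,0,0,0,0,0,10,0,0,0,0,0,0,10,0,0,0,0,0,0,10,0,0,0,0,0,0,10,0,0,0,0,0,0,10,0,0,0,0,0,0,10]}}

```text
time_s: 22.48
ee_pos: [451.8, -350.1, 64.8]
ee_rot: [180.0, -0.1, -0.0]
force: [2.2, 0.4, -0.5]
gripper_width: 34.3
```

{"name": "servo_tool", "arguments": {"motion": [0,0,0,0,0,0,10,0,0,8,0,0,0,10,0,0,20,0,0,0,10,0,0,30,0,0,0,10,0,0,35,0,0,0,10,0,0,28,0,0,0,10,0,0,12,0,0,0,10,0,0,0,0,0,0,10,0,0,0,0,0,0,10]}}

```text
time_s: 23.23
ee_pos: [450.0, -349.5, 196.8]
ee_rot: [-179.9, 0.1, 0.0]
force: [-0.3, -0.2, -6.8]
gripper_width: 34.4
```

```bash
python3 - <<'E'
from h import *
force(20)
E
```

```text
force [ 0.16 -0.18 -6.46] sd [0.44 0.54 0.52] pos [ 451.  -350.   197.6] [ 1.8e+02 -1.0e-02 -0.0e+00] 24.2333 w 34.4
```

Weight 3 reads 6.46 N, or about 660 g, so it goes in red at slot -66, about (459.5,184).

{"name": "servo_tool", "arguments": {"motion": [0,10,1,0,0,0,10,0,25,1,0,0,0,10,0,38,1,0,0,0,10,0,38,1,0,0,0,10,1,38,0,0,0,0,10,1,38,0,0,0,0,10,1,38,0,0,0,0,10,1,38,0,0,0,0,10,1,38,0,0,0,0,10,1,38,0,0,0,0,10]}}

```text
time_s: 25.07
ee_pos: [456.2, -8.7, 202.0]
ee_rot: [-180.0, -0.1, -0.0]
force: [1.1, 0.1, -5.7]
gripper_width: 34.4
```

{"name": "servo_tool", "arguments": {"motion": [1,38,0,0,0,0,10,1,38,0,0,0,0,10,0,38,0,0,0,0,10,0,38,0,0,0,0,10,0,20,0,0,0,0,10,0,8,0,0,0,0,10,0,0,0,0,0,0,10]}}

```text
time_s: 25.65
ee_pos: [458.4, 170.9, 201.7]
ee_rot: [-180.0, -0.0, 0.2]
force: [0.2, 0.3, -6.3]
gripper_width: 34.5
```

```bash
python3 - <<'E'
from h import *
force(10)
f,w,s=wrist("w7");trays(f,w);browns(f,w);print(s["ee_pos"])
E
```

```text
force [-0.1   0.08 -6.01] sd [0.34 0.5  0.4 ] pos [459.1 168.4 201.6] [ 1.8e+02 -1.0e-02 -6.0e-02] 26.15 w 34.1
red [599.  71.] [ 580   26   39   90 2517] rect [807.8 304.5] [ 49.9 103.3] 3.8 z pct [11.2 24.4 28.4]
red [361. 161.] [ 288  133  172   72 5981] rect [524.7 182.6] [ 87.4 213.1] 88.7 z pct [ 4.3  5.8 22.7]
green [348.  57.] [  256    12   188    90 15055] rect [495.5 318.2] [ 95.1 223.2] 87.6 z pct [ 3.8  5.4 22.2]
brown [381. 179.] 912 mid bbox [523.7 182.7  82.8] ext [34.7 34.4 13.3] circ [523.8 182.2]
brown [442. 179.] 980 mid bbox [589.7 181.4  83.1] ext [33.5 34.5 14.1] circ [589.6 181.4]
[459.13303664 168.39638934 201.64074632]
```

View pics/w7.png

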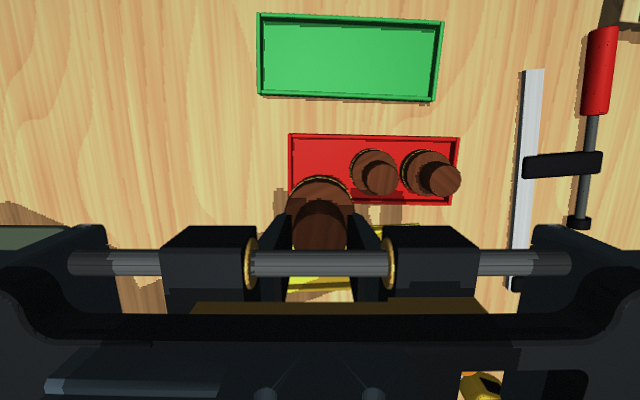

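The first two weights are upright at (381,172) and (430,172), and slot -66 is free. I'll descend.

{"name": "servo_tool", "arguments": {"motion": [0,7,0,0,0,0,10,0,8,-5,0,0,0,10,0,0,-15,0,0,0,10,0,0,-30,0,0,0,10,0,0,-30,0,0,0,10,0,0,-28,0,0,0,10,0,0,-14,0,0,0,10,0,0,-6,0,0,0,10,0,0,-2,0,0,0,10,0,0,0,0,0,0,10]}}

```text
time_s: 27.03
ee_pos: [459.6, 184.7, 71.8]
ee_rot: [-180.0, -0.0, 0.0]
force: [0.7, -0.0, -6.6]
gripper_width: 34.2
```

{"name": "servo_tool", "arguments": {"motion": [0,0,-1,0,0,0,10,0,0,-0.5,0,0,0,10,0,0,0,0,0,0,10,0,0,0,0,0,0,10,0,0,0,0,0,0,10]}}

```text
time_s: 27.45
ee_pos: [459.3, 184.1, 70.6]
ee_rot: [-180.0, -0.1, -0.0]
force: [0.6, 0.3, -6.2]
gripper_width: 34.2
```

```bash
python3 - <<'E'
from h import *
force(6)
E
```

```text
force [ 0.28  0.26 -6.48] sd [0.36 0.63 0.27] pos [459.  184.   70.1] [-1.8e+02 -1.0e-02 -0.0e+00] 27.75 w 34.6
```

{"name": "servo_tool", "arguments": {"motion": [0,0,-0.5,0,0,0,10,0,0,-0.5,0,0,0,10,0,0,0,0,0,0,10,0,0,0,0,0,0,10,0,0,0,0,0,0,10]}}

```text
time_s: 28.17
ee_pos: [459.5, 184.1, 69.7]
ee_rot: [-180.0, -0.1, 0.0]
force: [-0.5, -0.8, 1.6]
gripper_width: 34.5
```

```bash
python3 - <<'E'
from h import *
force(5)
E
```

```text
force [ 0.04 -0.96  2.38] sd [0.47 0.29 0.7 ] pos [459.5 184.1  69.6] [-1.7998e+02 -7.0000e-02  1.0000e-02] 28.4167 w 34.6
```

It is seated on the floor. I'll release with a limited opening and retreat.

{"name": "servo_tool", "arguments": {"motion": [0,0,0,0,0,0,38,0,0,0,0,0,0,45,0,0,0,0,0,0,50,0,0,0,0,0,0,50,0,0,0,0,0,0,50,0,0,8,0,0,0,50,0,0,20,0,0,0,50,0,0,30,0,0,0,50,0,0,40,0,0,0,50,0,0,30,0,0,0,50]}}

```text
time_s: 29.25
ee_pos: [459.4, 184.2, 200.1]
ee_rot: [-180.0, -0.1, 0.0]
force: [0.3, -0.1, -0.5]
gripper_width: 45.3
```

{"name": "servo_tool", "arguments": {"motion": [0,-15,0,0,0,0,100,5,-30,0,0,0,0,100,10,-35,0,0,0,0,100,10,-30,0,0,0,0,100,5,-15,0,0,0,0,100,0,0,0,0,0,0,100,0,0,0,0,0,0,100]}}

```text
time_s: 29.83
ee_pos: [489.0, 58.7, 197.4]
ee_rot: [-180.0, -0.0, -0.1]
force: [-0.1, -0.6, -0.5]
gripper_width: 89.0
```

```bash
python3 - <<'E'
from h import *
from workcell import grab_frame
force(4)
f,w,s=wrist("w8");browns(f,w);trays(f,w)
f=grab_frame("scene");cv2.imwrite("pics/s8.png",cv2.resize(f["image"][140:280,170:430,::-1],None,fx=3,fy=3))
f=grab_frame("side");cv2.imwrite("pics/d8.png",cv2.resize(f["image"][130:310,250:430,::-1],None,fx=3,fy=3))
E
```

```text
force [-0.61  0.12  0.06] sd [0.48 0.85 0.47] pos [488.7  60.  197.1] [-1.7998e+02  1.0000e-02  8.0000e-02] 30.0333 w 90.9
brown [289.  66.] 1193 mid bbox [458.7 184.5  83. ] ext [35.3 35.  12.8] circ [458.6 184.5]
brown [357.  69.] 1182 mid bbox [524.  181.9  82.8] ext [35.2 35.  13.6] circ [524.  181.7]
brown [425.  71.] 1264 mid bbox [590.  180.4  82.7] ext [34.1 35.5 13.2] circ [590.4 180.5]
yellow [325. 183.] [  236   145   173    77 10882] rect [492.7  56.1] [227.6  87.9] 2.8 z pct [ 4.2  5.6 22.3]
red [345.  79.] [ 259   37  188   84 7382] rect [524.4 182.2] [ 88.  214.2] 88.7 z pct [ 4.   5.9 22.6]
```

View pics/w8.png

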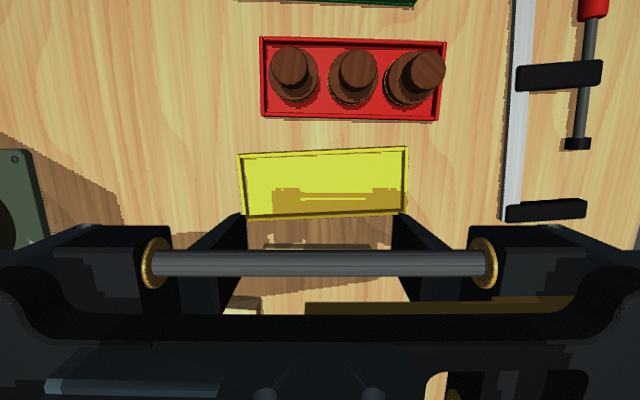

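View pics/d8.png

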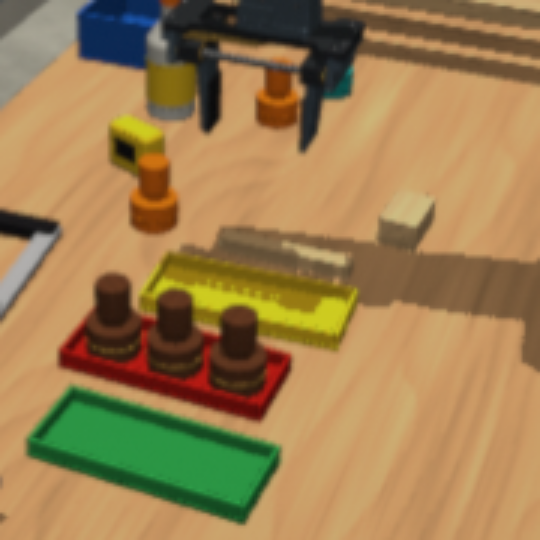

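View pics/s8.png

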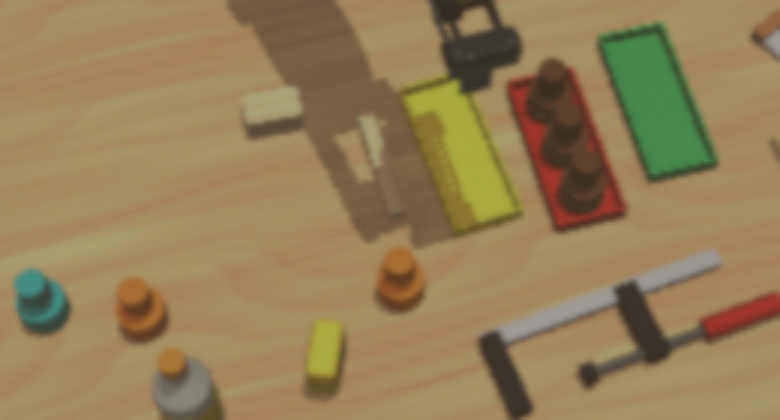

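All three weights stand upright in the red tray and the bystanders haven't moved. I'm handing it in.

```bash
python3 -c "
from workcell import env,sensors
print(env.job_done(),sensors.state()['time_s'])"
```

```text
the job is handed in; nothing more can be done
the job is handed in; nothing more can be done
```

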